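# Pull the fume extractor's pre-filter and hold it over the dust tray

## Robot

A 6-joint arm with a two-finger parallel gripper is mounted at the origin on the work surface. World frame = base frame: x ahead of the robot, y to its left, z up, the work surface at z = 0. Lengths are in mm, angles in rad, forces in N, time in s.
With the tool pointing down it reaches from about 350 to 975 mm from the base axis. Payload 4.9 kg.
Tool frame: the origin (TCP) lies midway between the tips of the shut fingers; the grasp point (between the pads) lies 19 mm behind it (arm.tcp_to_grasp is the distance from the TCP to the grasp point, in mm); z points along the fingers, y is the line along which they close (so a half turn about z gives the same grasp; the last joint's range is limited). The gripper opens to 85 mm and grips with 20 to 120 N. Pads are 22 mm wide; open, the fingers measure 114 mm over their backs; the gripper's body (76 mm by 85 mm) begins 54 mm behind the grasp point. The pads swing forward as they close: fully open they stand 13 mm farther back than shut.
Start: joints at [1.215, 0.053, 1.613, -0, 1.476, -0.119], TCP at [146.611, 607.541, 231.304] pointing down, gripper open.
Joint ranges: [-3.01, 3.01], [-1.01, 2.22], [0.06, 2.58], [-1.02, 4.17], [0.09, 2.62], [-3.14, 3.14]. Speed limits (rad/s): [2.57, 2.57, 3.14, 3.14, 3.14, 3.14].

## Interface

Orientations are given as a 3x3 rotation matrix whose columns are the frame's x, y, z axes.
In Python, from station import readout, cams, ticket, arm gives the robot as it stands.
- The arm moves only by the tool move_arm, never from a script. Its argument "increments" is a list of rows, each a list of 7 numbers: the closure, from -1 (fully open) to 1 (shut), then the shift along the world's x, y, z in m, then the turn, a rotation vector about the world's x, y, z in degrees. In form: [[hand, x, y, z, rx, ry, rz], ...]. A call has 1 to 10 rows; each row shifts and turns the commanded pose from where the row before left it; what a row does not reach is not made up. A row lasts 1/12 s, in which the tool goes at most 41.7 mm and 7.16 degrees, less where a joint would pass 70% of its speed; a pose out of reach is approached as far as the arm can. A call with a gripper value outside its range is refused whole. The fingers move at their own pace and stop on an object; "grip_force" is the grip in N (left out, the last holds). Time passes only in rows, so rows that do not move let the fingers close. It gives the time, the measured TCP pose, the force, the opening and the grip force at its end, in the units of the state.
- readout.read_state(): the state, without advancing time (a new reading comes with each control period).
- cams.read_camera(name): name is "side" or "top"; returns a dict with "img" (420x560x3 uint8, red, green, blue), "camera_matrix" (3x3 intrinsics, pixels), "k1" (the pictures are not rectified: a ray, as slopes to the right and down, at radius r is drawn at 1 + k1 r^2 times it, then the intrinsics apply), "origin" and "attitude" of the camera in the world. Camera axes: x right, y down, z forward; pixel columns grow to the right and rows downward; lengths in mm; the calibration is good to about 2 mm. A picture is of the moment at which its call begins. There is no depth.
- ticket.sign_off(): hands the job in; it is judged then, once.
The state is a dict: "t": time; "joint_pos": joint angles; "qvel": joint speeds; "tau": joint torques, N m; "tcp_pos": TCP position; "orientation": TCP orientation; "contact_force": force on the tool from outside, world axes, zero at the start; "wrist_torque": the same for the moment, N m; "finger_gap": finger opening in mm; "grip_force": force on a finger pad.
Only numpy, scipy, OpenCV 4.12 (cv2) and the standard library are available. Lean on these libraries where they do the work, as an engineer would, in place of code of your own. Each camera call takes 0.05 s, during which the arm holds its last target. There are 200 camera calls.

## Task

Swing the blue flap on top of the bench fume extractor fully up so that it stays standing open, draw the yellow pre-filter plate straight up out of the housing, and finish while holding it upright, low over the steel tray, ready to be brushed off: its whole lower edge above the tray's floor, not touching the tray and no more than about 10 cm above it. Leave the black carbon filter in its slot, the flap open, and the tray and the other things on the bench where they are; the job ends with the plate still in the gripper.

Things in the scene. Friction and masses are not known exactly. Their poses are not given: they have to be found in the camera images.
- extractor: fixed grey open-topped metal box, 200 x 200 x 122 mm high, walls 4 mm; origin at the centre of its underside, z up; black louvres on its -x side, round fan grille on +x. Inner floor 8 mm up. Two upright slots at y = -34 and +34 mm, x = 0, each hold a filter plate lying along x; guide ribs reach 73 mm up, 1.5 mm clearance per face. The filters' pull tabs end 10 mm below the rim
- flap (a joint): angle of the blue flap on top of the extractor, hinged along the box's +y rim: 0 = shut, grows as its -y edge swings up, 1.57 = upright, 1.85 = stop. Stiff hinge: stays where it is left (about 0.4 N m to raise, 2 N at the handle). May start slightly ajar. Flap 200 x 212 x 6 mm, 0.15 kg; free edge overhangs the -y wall by 12 mm
- flap_hinge (a point): point on the flap's hinge line, at x = 0, y = +100, z = 122 mm of the extractor's frame; the axis runs along the extractor's x and its axes are those of the extractor
- flap_handle (a point): middle of the flap's grip, a round steel bar 10 mm thick, 100 mm long, parallel to the hinge, on posts 45 mm either side; its axis is 196 mm from the hinge line and 46 mm above the hinge's plane (40 mm above the flap's face). Pinched, it can turn between the fingers, so the tool may stay pointing down. Flap up, it is on the flap's +y side, 35 mm gap: open the fingers only a little to let go
- prefilter: the pre-filter plate to take out, yellow plastic frame with white pleats, 110 (x) x 12 (y) x 80 mm high, 0.12 kg, with a yellow pull tab 40 (x) x 12 (y) x 24 mm high standing on the middle of its upper edge; origin at the centre of its lower edge, z up when upright, y normal to its broad faces. Hidden under the flap, in either of the two slots
- prefilter_tab (a point): centre of the yellow pull tab, 92 mm above the plate's lower edge
- edge_a (a point): one end of the pre-filter's lower edge (x = -55 mm of the plate)
- edge_b (a point): other end of the pre-filter's lower edge (x = +55 mm of the plate)
- carbon: carbon filter plate, all black, same shape and size as the pre-filter, in the other slot; it stays there
- tray: shallow open steel tray lying loose on the bench, 220 (x) x 160 (y) x 25 mm high, walls 4 mm, 0.6 kg; origin at the centre of its underside, z up
- meter: bystander: yellow and black multimeter lying flat, 150 x 75 x 36 mm; origin at the centre of its underside
- oil: bystander: small bottle, 36 mm across and 65 mm high; origin at the centre of its underside
- pinion: bystander: dark steel starter pinion, 56 mm across and 50 mm high; origin at the centre of its underside

How it is judged:
By the outcome, as a careful person would: the job done as asked, in the order asked, and still so for the second after the job is handed in, while the arm keeps its last pose, push and grip.
It also fails if it takes over 53 s, if anything falls off the work surface, if the arm or the gripper's body presses on something with over 40 N, if the wrist force passes 120 N, or if a joint passes its speed limit or range.

## Working session

There is one attempt and no reset: what is moved stays moved. The work goes in short steps, Python scripts to look and compute and a tool call to move; the robot and the scene stay as the last step left them, time stands still between calls to the robot, and variables do not carry over. Pictures are saved under pics/ and viewed, at most 10 in all, crops included, and the job is handed in when it is done.

Besides the shell and the picture viewer there is one more tool, called after "Call:" by a JSON object that holds its "method" and its "body", one argument or row to a line. move_arm: Moves the arm, as the interface text tells. Its arguments: {"type":"object","properties":{"increments":{"type":"array"},"grip_force":{"type":"number"}},"required":["increments"]}

```bash
mkdir -p pics; cat > h.py <<'E'
import numpy as np, cv2
from station import readout, cams, ticket, arm
def shot(n,f=None):
    c=cams.read_camera(n)
    if f: cv2.imwrite('pics/'+f,c['img'][:,:,::-1])
    return c
def ray(c,uv):
    K=np.array(c['camera_matrix'],float); d=np.array([c['k1'],0,0,0,0],float)
    # model: distorted = p*(1+k1 r^2)
    p=cv2.undistortPoints(np.array(uv,float).reshape(-1,1,2),K,d).reshape(-1,2)
    v=np.c_[p,np.ones(len(p))]@np.array(c['attitude']).T
    return np.array(c['origin'],float),v
def onz(c,uv,z):
    o,v=ray(c,uv); return o+v*((z-o[2])/v[:,2])[:,None]
def proj(c,P):
    K=np.array(c['camera_matrix'],float); R=np.array(c['attitude'])
    q=(np.array(P,float).reshape(-1,3)-c['origin'])@R; s=q[:,:2]/q[:,2:]
    s=s*(1+c['k1']*(s**2).sum(1))[:,None]
    return s@K[:2,:2].T+K[:2,2]
E
python3 - <<'E'
from h import *
for n in('top','side'):
    c=shot(n,n+'0.png'); print(n,c['origin'],np.round(c['attitude'],3).tolist(),c['camera_matrix'],c['k1'])
print(readout.read_state())
E
```

```text
top [ 355.70234532   98.86857239 1138.12440244] [[-0.128, -0.963, 0.236], [-0.992, 0.125, -0.026], [-0.004, -0.238, -0.971]] [[429.94945829   0.         278.25682945]
 [  0.         429.94945829 210.93322166]
 [  0.           0.           1.        ]] 0.019937886032343453
side [ -22.71102905  162.99971183 1001.65118852] [[-0.16, -0.799, 0.58], [-0.987, 0.139, -0.08], [-0.017, -0.585, -0.811]] [[398.55199989   0.         275.69841451]
 [  0.         398.55199989 207.54059468]
 [  0.           0.           1.        ]] -0.06160969675999879
{'t': 0.1, 'joint_pos': array([ 1.21500333e+00,  5.33318149e-02,  1.61413522e+00,  2.35125391e-05,
        1.47599969e+00, -1.19024058e-01]), 'qvel': array([ 0.00078586, -0.00053757, -0.00260685, -0.0005849 , -0.00108818,
       -0.00083987]), 'tau': array([-2.20316279e-04, -3.94912076e+01, -3.71358740e+01, -1.95703210e-04,
        4.02128135e-03,  4.05475078e-06]), 'tcp_pos': array([146.41542793, 607.03855506, 230.17337785]), 'orientation': array([[-9.72100324e-01,  2.34564501e-01, -6.74744954e-04],
       [ 2.34565343e-01,  9.72098782e-01, -1.74854999e-03],
       [ 2.45770992e-04, -1.85803779e-03, -9.99998244e-01]]), 'contact_force': array([0.45376499, 0.58842142, 0.03878871]), 'wrist_torque': array([ 0.03272259,  0.05838905, -0.02898974]), 'grip_force': 0.0, 'finger_gap': 85.70813414073724}
```

View pics/top0.png

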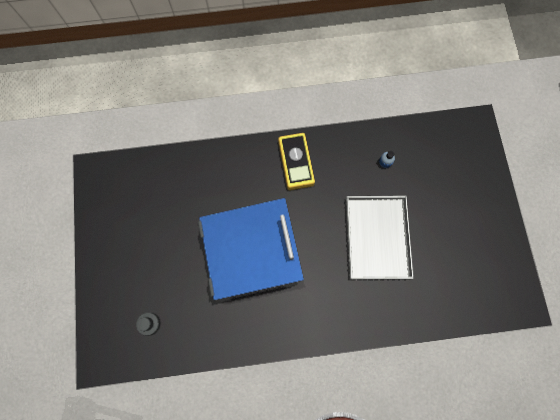

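View pics/side0.png

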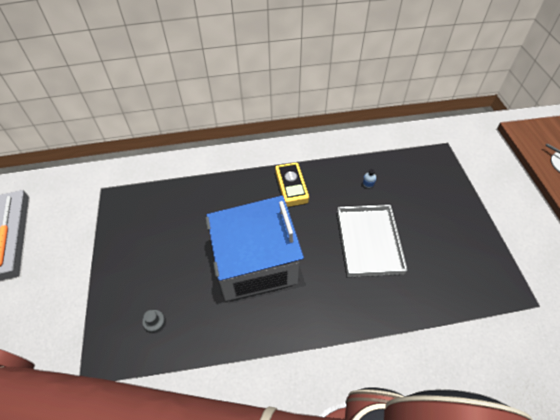

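The top view shows the blue flap (200–302, 199–299) with its steel handle from (283,216) to (291,259). The tray is at (347–412, 196–279), the meter at (296,160), the oil at (388,159) and the pinion at (147,323). The side view shows the louvres facing the robot, so the hinge is on the left (+y).

```bash
cat >> h.py <<'E'
def tri(ca,ua,cb,ub):
    out=[]
    for a,b in zip(ua,ub):
        o1,v1=ray(ca,[a]);o2,v2=ray(cb,[b]);v1=v1[0];v2=v2[0]
        s=np.linalg.lstsq(np.c_[v1,-v2],o2-o1,rcond=None)[0]
        p,q=o1+s[0]*v1,o2+s[1]*v2; out.append(np.r_[(p+q)/2,np.linalg.norm(p-q)])
    return np.array(out)
def big(m):
    cs=cv2.findContours(m.astype(np.uint8),cv2.RETR_EXTERNAL,cv2.CHAIN_APPROX_NONE)[0]
    return max(cs,key=cv2.contourArea)
def quad(c):
    h=cv2.convexHull(c)
    for e in np.arange(2,20,.5):
        a=cv2.approxPolyDP(h,e,True)
        if len(a)<=4: break
    a=a.reshape(-1,2).astype(float); 
    # refine: fit lines to contour points near each side
    p=c.reshape(-1,2).astype(float); L=[]
    for i in range(4):
        A,B=a[i],a[(i+1)%4];d=B-A;n=np.linalg.norm(d);d/=n
        t=(p-A)@d;s=abs((p-A)@[-d[1],d[0]])
        k=p[(t>.12*n)&(t<.88*n)&(s<4)]
        vx,vy,x,y=cv2.fitLine(k.astype(np.float32),cv2.DIST_HUBER,0,.01,.01).ravel(); L.append((np.array([vx,vy]),np.array([x,y])))
    q=[]
    for i in range(4):
        (d1,p1),(d2,p2)=L[i-1],L[i]; s=np.linalg.solve(np.c_[d1,-d2],p2-p1); q.append(p1+s[0]*d1)
    q=np.array(q); m=q.mean(0); q=q[np.argsort(np.arctan2(*(q-m).T[::-1]))]
    return q   # image order: TL,TR,BR,BL
E
python3 - <<'E'
from h import *
C={};F={};T={};H={}
for n in('top','side'):
    c=C[n]=shot(n); im=c['img'].astype(int); r,g,b=im[...,0],im[...,1],im[...,2]
    F[n]=quad(big((b>90)&(b>1.7*r))); 
    x0,x1,y0,y1=(335,425,185,290)
    gm=(im.min(2)>60); m=np.zeros_like(gm); m[y0:y1,x0:x1]=gm[y0:y1,x0:x1]
    m=cv2.morphologyEx(m.astype(np.uint8),cv2.MORPH_CLOSE,np.ones((5,5)));T[n]=quad(big(m))
    sat=im.max(2)-im.min(2); hm=np.zeros_like(gm); 
    hull=F[n]; box=np.zeros(gm.shape,np.uint8); cv2.fillConvexPoly(box,hull.astype(np.int32),1); box=cv2.dilate(box,np.ones((5,5)))
    k=(sat<50)&(im.min(2)>110)&(box>0); hc=big(k); rc=cv2.minAreaRect(hc); bp=cv2.boxPoints(rc)
    bp=bp[np.argsort(bp[:,1])]; H[n]=np.array([bp[:2].mean(0),bp[2:].mean(0)])
    print(n,'flap',F[n].round(1).tolist(),'tray',T[n].round(1).tolist(),'h',H[n].round(1).tolist(),rc[1])
np.set_printoptions(suppress=True,precision=1)
for X in(F,T,H): print(tri(C['top'],X['top'],C['side'],X['side']))
for n in C: print(n,'flap@z125',onz(C[n],F[n],128)[:,:2].tolist(),'tray25',onz(C[n],T[n],25)[:,:2].tolist(),'h168',onz(C[n],H[n],168)[:,:2].tolist())
E
```

```text
top flap [[199.3000030517578, 217.10000610351562], [284.29998779296875, 197.8000030517578], [302.8999938964844, 279.29998779296875], [213.8000030517578, 299.29998779296875]] tray [[335.0, 185.0], [424.0, 185.0], [424.0, 289.0], [335.0, 289.0]] h [[281.6000061035156, 214.89999389648438], [291.29998779296875, 257.3999938964844]] (43.615028381347656, 4.0778279304504395)
side flap [[205.6999969482422, 213.6999969482422], [282.6000061035156, 194.89999389648438], [303.70001220703125, 258.20001220703125], [219.10000610351562, 279.8999938964844]] tray [[335.0, 185.60000610351562], [424.0, 186.10000610351562], [424.0, 289.0], [335.0, 289.0]] h [[280.1000061035156, 201.3000030517578], [291.0, 234.0]] (34.46882247924805, 4.427187919616699)
[[609.6 262.9 133.2   3.2]
 [627.1  53.3 146.    0.2]
 [430.4  35.6 141.    1.5]
 [412.6 244.9 129.3   0.2]]
[[ 642.7  -85.   137.8   24. ]
 [ 612.  -319.7  124.3   56.8]
 [ 375.6 -304.4  -50.3   13.2]
 [ 406.6  -55.   -21.6    0.5]]
[[577.2  67.3 186.3   1.6]
 [478.8  57.8 181.9   0.4]]
top flap@z125 [[610.7104770293704, 262.15223441528656], [631.9844177932382, 52.57573133236637], [431.5182920050689, 35.536250057609315], [412.69491939358204, 245.20008954669237]] tray25 [[678.1958923045288, -92.67409189570765], [647.1723855280821, -330.06847348255803], [376.1211255359467, -272.5967185365965], [404.6454164336055, -48.609451729498204]] h168 [[581.3156095987611, 65.9057943395992], [480.5047759791993, 57.03073557743965]]
side flap@z125 [[613.7508528752302, 265.0886661222685], [640.6756691198362, 50.91097327706758], [437.13780104463433, 32.90150349793777], [413.2390194832668, 244.94650108533466]] tray25 [[727.0145366509491, -130.80666848247725], [676.985487300561, -406.8644800373743], [345.9444735747651, -277.31544087355053], [387.0351261100683, -45.33539309205199]] h168 [[590.8091118428733, 65.97846806788426], [487.2831064206935, 56.23592284911395]]
```

Call:
{"method": "move_arm", "body": {
  "increments": [
    [-1,0.019,-0.027,0.001,0,0,0.94],
    [-1,0.019,-0.027,0.001,0,0,0.94],
    [-1,0.019,-0.027,0.001,0,0,0.94],
    [-1,0.019,-0.027,0.001,0,0,0.94],
    [-1,0.019,-0.027,0.001,0,0,0.94],
    [-1,0.019,-0.027,0.001,0,0,0.94],
    [-1,0.019,-0.027,0.001,0,0,0.94],
    [-1,0.019,-0.027,0.001,0,0,0.94],
    [-1,0.019,-0.027,0.001,0,0,0.94],
    [-1,0.019,-0.027,0.001,0,0,0.94]
  ],
  "grip_force": 50
}}

```text
t: 1.03
tcp_pos: [337.1, 336.1, 241.3]
orientation: [[-0.997, 0.072, 0.0], [0.072, 0.997, 0.0], [-0.0, 0.0, -1.0]]
contact_force: [0.7, -0.1, -0.1]
finger_gap: 85.5
grip_force: 0.0
```

Call:
{"method": "move_arm", "body": {
  "increments": [
    [-1,0.019,-0.027,0,0,0,0.94],
    [-1,0.019,-0.027,0,0,0,0.94],
    [-1,0.019,-0.027,0,0,0,0.94],
    [-1,0.019,-0.027,0,0,0,0.94],
    [-1,0.019,-0.027,0,0,0,0.94],
    [-1,0.019,-0.027,0,0,0,0.94],
    [-1,0.019,-0.027,0,0,0,0.94],
    [-1,0.019,-0.027,0,0,0,0.94],
    [-1,0.019,-0.027,0,0,0,0.94],
    [0.0,0.019,-0.027,0,0,0,0.94]
  ]
}}

```text
t: 1.87
tcp_pos: [527.2, 66.0, 241.2]
orientation: [[-0.996, -0.092, -0.0], [-0.092, 0.996, 0.0], [0.0, 0.0, -1.0]]
contact_force: [0.1, 0.9, 0.0]
finger_gap: 75.5
grip_force: 0.0
```

```bash
python3 - <<'E'
from h import *
np.set_printoptions(suppress=True,precision=1)
s=readout.read_state();print(s['tcp_pos'],s['orientation'].round(3).tolist(),s['finger_gap'],s['t'])
C={};T={}
for n in('top','side'):
    c=C[n]=shot(n,n+'1.png'); im=c['img'].astype(int)
    m=np.zeros(im.shape[:2],np.uint8); m[185:290,335:425]=(im.min(2)>120)[185:290,335:425]
    T[n]=quad(big(cv2.morphologyEx(m,cv2.MORPH_CLOSE,np.ones((7,7))))); print(n,T[n].tolist())
print(tri(C['top'],T['top'],C['side'],T['side']))
for n in C: print(onz(C[n],T[n],25))
E
```

```text
[527.2  66.  241.2] [[-0.996, -0.092, -0.0], [-0.092, 0.996, 0.0], [0.0, 0.0, -1.0]] 75.52946091653479 1.8667
top [[346.4493713378906, 196.0], [405.6923522949219, 196.0], [412.7203674316406, 278.0], [350.74017333984375, 278.0]]
side [[353.56488037109375, 205.0], [390.43890380859375, 205.0], [407.18231201171875, 271.0], [383.38336181640625, 271.0]]
[[ 629.1 -134.7   55.4   46.5]
 [ 622.  -275.    29.3    2.2]
 [ 406.9 -252.8   19.2    2. ]
 [ 403.9 -122.9   88.3   89.3]]
[[ 643.7 -118.2   25. ]
 [ 623.3 -275.3   25. ]
 [ 406.9 -249.9   25. ]
 [ 426.9  -93.    25. ]]
[[ 644.  -167.7   25. ]
 [ 624.8 -278.1   25. ]
 [ 404.2 -251.4   25. ]
 [ 415.6 -187.5   25. ]]
```

View pics/side1.png

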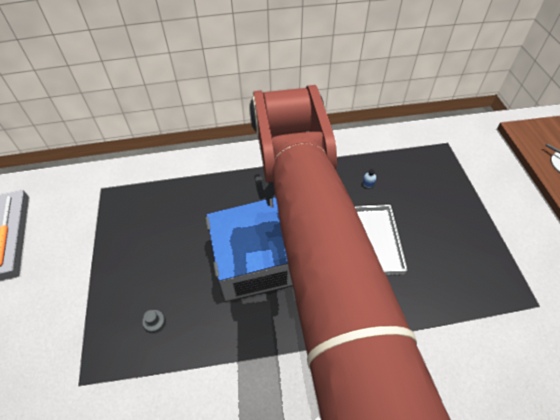

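The side view shows the arm covering part of the tray, so I use the top view: tray centre about (525, -184), yaw about -6.8°, measured at 218 x 158 mm (expected 220 x 160). Next is the handle.

Call:
{"method": "move_arm", "body": {
  "increments": [
    [0.0,0,-0.003,-0.02,0,0,0],
    [0.0,0,0,-0.02,0,0,0],
    [0.0,0,0,-0.02,0,0,0],
    [0.0,0,0,-0.019,0,0,0],
    [0.0,0,0,0,0,0,0],
    [0.9,0,0,0,0,0,0],
    [0.9,0,0,0,0,0,0],
    [0.9,0,0,0,0,0,0],
    [0.9,0,0,0,0,0,0],
    [0.9,0,0,0,0,0,0]
  ]
}}

```text
t: 2.8
tcp_pos: [527.6, 62.5, 164.6]
orientation: [[-0.996, -0.091, 0.003], [-0.091, 0.996, -0.005], [-0.002, -0.005, -1.0]]
contact_force: [-1.1, -6.4, 0.9]
finger_gap: 8.5
grip_force: 48.7
```

Call:
{"method": "move_arm", "body": {
  "increments": [
    [0.9,-0.0005,0.0056,0.0156,0,0,0],
    [0.9,-0.0006,0.0068,0.0152,0,0,0],
    [0.9,-0.0007,0.008,0.0145,0,0,0],
    [0.9,-0.0008,0.0093,0.0138,0,0,0],
    [0.9,-0.0009,0.0103,0.013,0,0,0],
    [0.9,-0.001,0.0113,0.0121,0,0,0],
    [0.9,-0.0011,0.0123,0.0111,0,0,0],
    [0.9,-0.0012,0.0132,0.0101,0,0,0],
    [0.9,-0.0013,0.014,0.009,0,0,0],
    [0.9,-0.0013,0.0147,0.0077,0,0,0]
  ]
}}

```text
t: 3.63
tcp_pos: [518.7, 168.1, 290.8]
orientation: [[-0.996, -0.089, 0.008], [-0.089, 0.996, -0.005], [-0.007, -0.006, -1.0]]
contact_force: [-1.9, -7.7, 9.2]
finger_gap: 7.8
grip_force: 50.0
```

Call:
{"method": "move_arm", "body": {
  "increments": [
    [0.9,-0.0014,0.0152,0.0076,0,0,0],
    [0.9,-0.0014,0.0158,0.0062,0,0,0],
    [0.9,-0.0015,0.0161,0.005,0,0,0],
    [0.9,-0.0015,0.0164,0.0026,0,0,0],
    [0.9,-0.0015,0.0166,0.0012,0,0,0],
    [0.9,-0.0015,0.0166,-0.0001,0,0,0],
    [0.9,-0.0015,0.0165,-0.0016,0,0,0],
    [0.9,-0.0015,0.0164,-0.0028,0,0,0]
  ]
}}

```text
t: 4.3
tcp_pos: [507.2, 300.2, 306.8]
orientation: [[-0.996, -0.09, 0.008], [-0.09, 0.996, 0.001], [-0.008, -0.0, -1.0]]
contact_force: [3.6, -1.6, 1.5]
finger_gap: 8.0
grip_force: 50.3
```

Call:
{"method": "move_arm", "body": {
  "increments": [
    [0.9,-0.0015,0.0161,-0.0042,0,0,0],
    [0.9,-0.0014,0.0156,-0.0055,0,0,0],
    [0.9,0,0.003,-0.001,0,0,0],
    [0.9,0,0,0,0,0,0]
  ]
}}

```text
t: 4.63
tcp_pos: [503.8, 336.5, 294.3]
orientation: [[-0.996, -0.092, 0.006], [-0.092, 0.996, 0.004], [-0.006, 0.003, -1.0]]
contact_force: [4.7, 2.0, 2.2]
finger_gap: 7.7
grip_force: 50.7
```

Call:
{"method": "move_arm", "body": {
  "increments": [
    [0.5,0,0,0,0,0,0],
    [0.5,0,0,0,0,0,0],
    [0.5,0,0,0,0,0,0]
  ]
}}

```text
t: 4.88
tcp_pos: [502.0, 334.2, 291.3]
orientation: [[-0.996, -0.091, -0.002], [-0.091, 0.996, -0.0], [0.002, -0.0, -1.0]]
contact_force: [-0.2, -0.6, -1.0]
finger_gap: 21.5
grip_force: 0.0
```

Call:
{"method": "move_arm", "body": {
  "increments": [
    [0.5,0,0,0.02,0,0,0],
    [0.5,0,0,0.03,0,0,0],
    [0.5,0,0,0.03,0,0,0],
    [0.5,0,0,0.01,0,0,0],
    [0.5,0.002,-0.03,0,0,0,0],
    [0.3,0.002,-0.04,0,0,0,0],
    [0.0,0.002,-0.04,0,0,0,0],
    [0,0.002,-0.04,0,0,0,0],
    [0,0.002,-0.04,0,0,0,0],
    [0,0.002,-0.04,0,0,0,0]
  ]
}}

```text
t: 5.72
tcp_pos: [513.7, 102.6, 380.8]
orientation: [[-0.996, -0.091, -0.002], [-0.091, 0.996, 0.0], [0.002, 0.0, -1.0]]
contact_force: [0.2, -0.2, -0.6]
finger_gap: 42.7
grip_force: 0.0
```

Call:
{"method": "move_arm", "body": {
  "increments": [
    [0.0,0,-0.04,0,0,0,0],
    [0.0,0,-0.04,0,0,0,0],
    [0.0,0,-0.04,0,0,0,0],
    [0.0,0,-0.04,0,0,0,0],
    [0.0,0,-0.04,0,0,0,0],
    [0.0,0,-0.04,0,0,0,0],
    [0.0,0,-0.02,0,0,0,0],
    [0.0,0,0,0,0,0,0]
  ]
}}

```text
t: 6.38
tcp_pos: [513.6, -159.3, 380.1]
orientation: [[-0.996, -0.085, -0.003], [-0.085, 0.996, 0.0], [0.003, 0.0, -1.0]]
contact_force: [-0.7, 0.4, 0.1]
finger_gap: 42.1
grip_force: 0.0
```

```bash
python3 - <<'E'
from h import *
np.set_printoptions(suppress=True,precision=1)
t=[]
for n in('top','side'):
    c=shot(n); t.append(cv2.resize(c['img'][150:310,180:380,::-1],None,fx=3.9,fy=1.0*3.9*.48) if 0 else cv2.resize(c['img'][170:310,190:340,::-1],(400,373),interpolation=cv2.INTER_CUBIC))
    im=cv2.cvtColor(c['img'],cv2.COLOR_RGB2HSV); m=cv2.inRange(im,(20,110,70),(35,255,255)); m[:,:190]=0;m[:200]=0;m[310:]=0;m[:,340:]=0
    b=big(m); print(n,cv2.boundingRect(b),cv2.contourArea(b),cv2.minAreaRect(b))
    np.save(n+'.npy',m)
cv2.imwrite('pics/box.png',np.hstack(t))
E
```

```text
top (256, 227, 14, 44) 205.5 ((262.3912658691406, 248.7334442138672), (44.34375762939453, 6.025806427001953), 78.11134338378906)
side (258, 228, 14, 35) 120.5 ((265.5730895996094, 244.43463134765625), (35.17002487182617, 7.016462802886963), 74.74488067626953)
```

View pics/box.png

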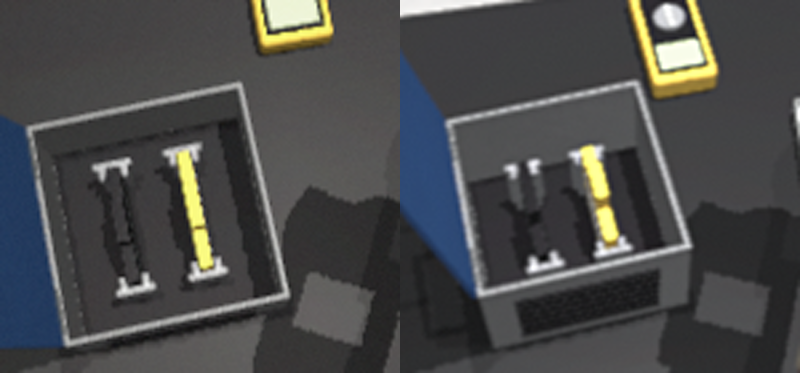

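The crop shows the flap standing open at left, with the yellow plate in the -y slot (crop (195,210), image about (263,249)) and the black filter in the +y slot. I'll check the box pose using the rim corners and the yellow tab.

```bash
python3 - <<'E'
from h import *
np.set_printoptions(suppress=True,precision=1)
q={'top':[(28,127),(241,84),(288,297),(66,346)],'side':[(446-400,121),(640-400,83),(691-400,246),(479-400,296)]}
C={n:shot(n) for n in q}; U={}
for n in q:
    U[n]=np.array(q[n])*150/400.+[190,170]; p=onz(C[n],U[n],122); print(n,p.mean(0),[np.degrees(np.arctan2(*(p[i]-p[j])[1::-1])) for i,j in((0,3),(1,2))],p[:,:2].tolist())
print(tri(C['top'],U['top'],C['side'],U['side']))
for n in q:
    m=np.load(n+'.npy'); y,x=np.nonzero(m); pts=np.c_[x,y]
    for z in(88,112):
        P=onz(C[n],pts,z); ctr,wh,a=cv2.minAreaRect(P[:,:2].astype(np.float32)); print(n,z,P.mean(0),ctr,wh,a)
    print('pred tab top px',proj(C[n],[[523,120.6,112],[523+20,122.4,112],[523-20,118.8,112],[523-55,115.6,88],[523+55,125.6,88]]).tolist())
    print(''.join('') , [(r,np.nonzero(m[r])[0].min(),np.nonzero(m[r])[0].max()) for r in range(226,272,3) if m[r].any()])
E
```

```text
top [519.2 153.6 122. ] [np.float64(4.676937368389664), np.float64(4.627114765449102)] [[610.4903774267464, 260.3137638949248], [625.6820785950613, 63.08366240349265], [428.7166709303036, 47.14238270292136], [411.8089274089798, 244.05968621670095]]
side [520.3 153.2 122. ] [np.float64(5.084641261991842), np.float64(4.5047920305161675)] [[611.8277301899416, 262.059620187997], [625.302287037171, 60.796318170797605], [430.9742737059904, 45.48601810420982], [413.1594183191264, 244.38262375214373]]
[[610.1 260.9 124.1   1.8]
 [625.5  61.9 122.1   2.3]
 [428.2  46.8 127.6   1.2]
 [411.7 243.9 124.9   0.5]]
top 88 [520.7 121.1  88. ] (521.7425537109375, 121.33863067626953) (110.19735717773438, 14.787708282470703) 4.85553503036499
top 112 [516.9 120.6 112. ] (517.94775390625, 120.82508087158203) (107.67884826660156, 14.449743270874023) 4.8555378913879395
pred tab top px [[262.18556066878784, 246.3941463984827], [260.46476815174987, 238.3631774594712], [263.9219206262356, 254.4993963906655], [267.31058278529, 269.9184859592009], [257.9612323955925, 226.47940397128917]]
 [(229, np.int64(256), 
[... 752 characters left out ...]
ab top px [[263.96541569182125, 237.48936464231417], [262.20884331851835, 231.21211748458575], [265.7609650619419, 243.90344363870105], [269.3010697923639, 259.98077890633436], [259.64680514745385, 225.4360680206421]]
 [(226, np.int64(258), np.int64(260)), (229, np.int64(258), np.int64(259)), (232, np.int64(259), np.int64(265)), (235, np.int64(260), np.int64(266)), (238, np.int64(261), np.int64(267)), (241, np.int64(262), np.int64(268)), (244, np.int64(263), np.int64(268)), (247, np.int64(264), np.int64(268)), (250, np.int64(264), np.int64(269)), (253, np.int64(265), np.int64(270)), (256, np.int64(266), np.int64(271)), (259, np.int64(266), np.int64(270)), (262, np.int64(268), np.int64(268))]
```

Call:
{"method": "move_arm", "body": {
  "increments": [
    [0.0,0.001,0.04,0,0,0,0],
    [0.0,0.001,0.04,-0.01,0,0,0],
    [0.0,0.001,0.04,-0.01,0,0,0],
    [0.0,0.001,0.04,-0.02,0,0,0],
    [0.0,0.001,0.04,-0.03,0,0,0],
    [0.0,0.001,0.04,-0.03,0,0,0],
    [0.0,0.001,0.04,-0.03,0,0,0],
    [0,0.001,0,-0.03,0,0,0],
    [0,0.001,0,-0.03,0,0,0],
    [0,0,0,0,0,0,0]
  ]
}}

```text
t: 7.42
tcp_pos: [518.3, 103.6, 200.9]
orientation: [[-0.995, -0.095, -0.012], [-0.095, 0.995, -0.0], [0.012, 0.001, -1.0]]
contact_force: [-0.9, -0.5, -1.3]
finger_gap: 42.6
grip_force: 0.0
```

Call:
{"method": "move_arm", "body": {
  "increments": [
    [0.0,0,0,0,0,0,0],
    [0.0,0,0,0,0,0,0]
  ]
}}

```text
t: 7.58
tcp_pos: [523.5, 102.2, 210.2]
orientation: [[-0.996, -0.092, 0.002], [-0.092, 0.996, 0.0], [-0.002, 0.0, -1.0]]
contact_force: [-0.1, 0.7, 1.0]
finger_gap: 42.6
grip_force: 0.0
```

Call:
{"method": "move_arm", "body": {
  "increments": [
    [0.0,-0.001,0.009,0,0,0,-0.4],
    [0.0,0,0.009,0,0,0,0],
    [0.0,0,0,-0.02,0,0,0],
    [0.0,0,0,-0.025,0,0,0],
    [0.0,0,0,-0.025,0,0,0],
    [0.0,0,0,0,0,0,0],
    [0,0,0,0,0,0,0]
  ]
}}

```text
t: 8.17
tcp_pos: [521.5, 120.0, 138.1]
orientation: [[-0.996, -0.084, -0.002], [-0.084, 0.996, 0.0], [0.002, 0.0, -1.0]]
contact_force: [0.3, 0.4, 0.7]
finger_gap: 43.0
grip_force: 0.0
```

Call:
{"method": "move_arm", "body": {
  "increments": [
    [0.0,0,0,-0.014,0,0,0],
    [0.0,0,0,-0.014,0,0,0],
    [0.0,0,0,-0.014,0,0,0],
    [0.0,0,0,-0.014,0,0,0],
    [0.0,0,0,0,0,0,0],
    [1,0,0,0,0,0,0],
    [1,0,0,0,0,0,0],
    [1,0,0,0,0,0,0],
    [1,0,0,0,0,0,0],
    [1,0,0,0,0,0,0]
  ]
}}

```text
t: 9.0
tcp_pos: [523.7, 119.9, 84.7]
orientation: [[-0.996, -0.084, 0.004], [-0.084, 0.996, 0.001], [-0.004, 0.0, -1.0]]
contact_force: [-1.1, 0.2, 6.5]
finger_gap: 11.1
grip_force: 49.7
```

Call:
{"method": "move_arm", "body": {
  "increments": [
    [1,0,0,0.005,0,0,0],
    [1,0,0,0.01,0,0,0],
    [1,0,0,0.015,0,0,0],
    [1,0,0,0.015,0,0,0],
    [1,0,0,0.015,0,0,0],
    [1,0,0,0.015,0,0,0],
    [1,0,0,0.015,0,0,0],
    [1,0,0,0.02,0,0,0],
    [1,0,0,0.02,0,0,0],
    [1,0,0,0.02,0,0,0]
  ],
  "grip_force": 60
}}

```text
t: 9.83
tcp_pos: [521.2, 119.4, 233.2]
orientation: [[-0.996, -0.084, -0.001], [-0.084, 0.996, -0.0], [0.001, -0.0, -1.0]]
contact_force: [0.8, 0.1, -0.7]
finger_gap: 10.7
grip_force: 58.6
```

Call:
{"method": "move_arm", "body": {
  "increments": [
    [1,0,0,0.01,0,0,0],
    [1,0,0,0,0,0,0],
    [1,0,0,0,0,0,0]
  ]
}}

```text
t: 10.08
tcp_pos: [521.8, 119.5, 242.2]
orientation: [[-0.996, -0.084, 0.0], [-0.084, 0.996, -0.0], [-0.0, -0.0, -1.0]]
contact_force: [0.5, -0.5, -2.7]
finger_gap: 11.0
grip_force: 58.7
```

```bash
python3 - <<'E'
from h import *
t=[]
for n in('top','side'):
    c=shot(n); t.append(cv2.resize(c['img'][150:310,190:430,::-1],(400,267),interpolation=cv2.INTER_CUBIC))
cv2.imwrite('pics/lift.png',np.hstack(t))
E
```

```text
(no output)
```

View pics/lift.png

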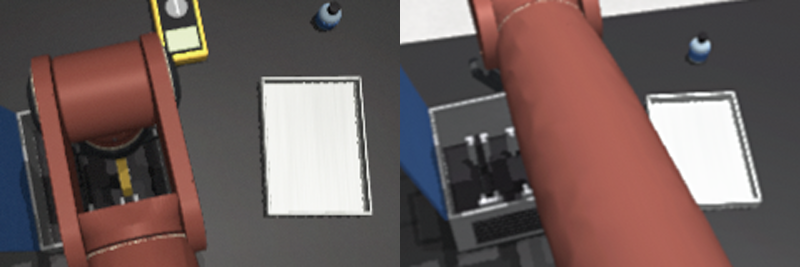

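The crops show the yellow plate held under the gripper and clear of the rim. The carbon filter is still in its slot and the tray hasn't moved.

Call:
{"method": "move_arm", "body": {
  "increments": [
    [1,0,-0.02,0,0,0,0],
    [1,0,-0.03,0,0,0,0],
    [1,0,-0.03,0,0,0,-1.5],
    [1,0,-0.03,0,0,0,-1.5],
    [1,0.001,-0.03,0,0,0,-1.5],
    [1,0.001,-0.03,0,0,0,-1.5],
    [1,0.001,-0.03,0,0,0,-1.5],
    [1,0,-0.03,0,0,0,-1.5],
    [1,0,-0.03,0,0,0,-1.5],
    [1,0,-0.03,0,0,0,-1.5]
  ]
}}

```text
t: 11.02
tcp_pos: [523.8, -171.5, 240.0]
orientation: [[-0.992, 0.126, -0.003], [0.126, 0.992, 0.002], [0.003, 0.001, -1.0]]
contact_force: [-0.8, 0.2, -1.1]
finger_gap: 11.1
grip_force: 58.9
```

Call:
{"method": "move_arm", "body": {
  "increments": [
    [1,0,-0.013,0,0,0,0],
    [1,0,0,-0.01,0,0,0],
    [1,0,0,-0.02,0,0,0],
    [1,0,0,-0.02,0,0,0],
    [1,0,0,-0.02,0,0,0],
    [1,0,0,-0.02,0,0,0],
    [1,0,0,-0.015,0,0,0],
    [1,0,0,-0.01,0,0,0],
    [1,0,0,0,0,0,0],
    [1,0,0,0,0,0,0]
  ]
}}

```text
t: 11.85
tcp_pos: [524.5, -182.4, 126.2]
orientation: [[-0.992, 0.124, -0.002], [0.124, 0.992, 0.001], [0.002, 0.001, -1.0]]
contact_force: [-0.5, 1.5, -0.2]
finger_gap: 10.8
grip_force: 58.9
```

```bash
python3 - <<'E'
from h import *
t=[]
for n in('top','side'):
    c=shot(n); t.append(cv2.resize(c['img'][120:340,130:430,::-1],(400,293),interpolation=cv2.INTER_CUBIC))
    s=readout.read_state(); p=s['tcp_pos']; x=-s['orientation'][:,0]; b=p-[0,0,76.7]
    print(n,proj(c,[b-55*x,b+55*x,b+[0,0,92]]).round().tolist())
cv2.imwrite('pics/end.png',np.hstack(t)); print(s)
E
```

```text
top [[382.0, 256.0], [379.0, 213.0], [389.0, 227.0]]
side [[375.0, 249.0], [368.0, 216.0], [378.0, 213.0]]
{'t': 11.95, 'joint_pos': array([-4.69384415e-01, -2.41825328e-02,  1.86773507e+00,  1.32160337e-04,
        1.29623911e+00, -1.91562936e+00]), 'qvel': array([-4.58797817e-03, -7.17339188e-03, -1.47202506e-02, -3.50908381e-06,
       -3.14399754e-04, -1.66526609e-03]), 'tau': array([ 8.36538034e-02, -3.36980474e+01, -3.47073448e+01,  5.75416823e-03,
        2.73954717e-02,  5.57028161e-04]), 'tcp_pos': array([ 525.67022825, -183.37758183,  128.31462052]), 'orientation': array([[-9.92247615e-01,  1.24265449e-01,  1.66376894e-03],
       [ 1.24264433e-01,  9.92248890e-01, -7.01212881e-04],
       [-1.73800942e-03, -4.89029504e-04, -9.99998370e-01]]), 'contact_force': array([-0.35037714,  0.24053636, -0.87428032]), 'wrist_torque': array([-0.04164617,  0.01496592, -0.00501311]), 'grip_force': 58.888317765668035, 'finger_gap': 10.975929927297484}
```

View pics/end.png

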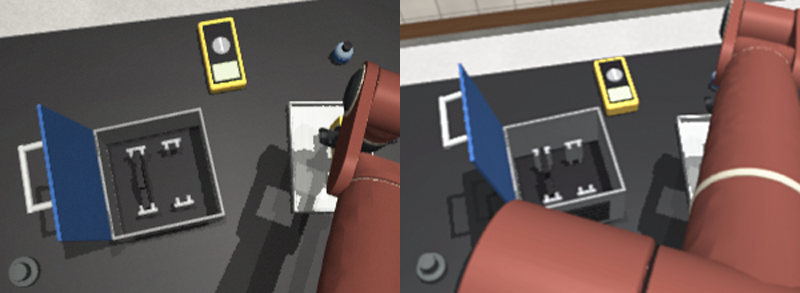

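The flap is standing open, the carbon filter is in its slot and the pre-filter's slot is empty. The plate is in the gripper over the tray, with its lower edge at about z = 50 mm by the tool pose, and the other things I can see haven't moved.

```bash
python3 -c "
from station import ticket
print(ticket.sign_off())"
```

```text
the job is handed in; nothing more can be done
None
```

Job handed in at about 12 s: the flap is standing open, the carbon filter is still in its slot, and the yellow pre-filter is held upright over the tray, its lower edge about 5 cm above the tray's floor by the tool pose (the arm hid it from both cameras).

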